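# Hook and swing shut the filter lid of a bench air-filter unit

### The job

The filter in the bench air-filter unit has just been changed: put the lid back. Hook its tongue, lid tilted, under the ledge and push it gently in until it presses lightly on the sprung seal strip hidden in there, lower it by hand until it lies flat, still against the strip, and then slide the catch fully over its far edge. Do not crush the strip, drop or force the lid, or disturb the other things on the bench.

Things in the scene. Friction and masses are not known exactly. Their poses are not given: they have to be found in the camera images.
- lid: loose white plastic lid, about 0.3 kg, lying flat on the bench, rib up. Origin: centre of the main plate's underside; z up. Main plate 136 (x) by 110 (y) by 5 mm thick, far edge at x = +68 mm. A tongue 90 mm wide (y), 4 mm thick, underside level with the plate's, runs 34 mm further out on the -x side to x = -102 mm
- lid_rib (a point): middle of the top of the lid's upright grip rib: lid x = 0, y = 0, 37 mm above the underside; the rib is 12 mm thick (x), 50 mm long (y), 32 mm tall above the plate; axes as the lid's
- lid_tip (a point): middle of the tongue's tip edge on the lid's underside (lid x = -102 mm, z = 0); axes as the lid's
- unit: fixed white bench air-filter unit, 150 mm wide (y), reaching from x = -125 (ledge end) to +150 mm (catch end); origin on the bench, z up. Flat deck 80 mm above the bench; filter bay open in it from x = -45 to +55 mm, y = +-48 mm. Side cheeks with inner faces at y = +-58.5 mm rise 11 mm over the deck from x = -125 to +90 mm; the lid lies between them
- ledge_edge (a point): middle of the ledge's lower edge: unit x = -75 mm, 91 mm above the bench; axes as the unit's. The ledge, 8 mm thick, overhangs the deck from here to the unit's -x end, leaving a gap 11 mm high, open towards +x. The tongue goes in with its tip low and the lid's far end raised; about 10 degrees of tilt fits at every depth
- upstand (a point): middle of the top of the upstand at the unit's +x end, 12 mm over the deck, from unit x = +90 to +96 mm (with a notch for the catch); axes as the unit's. The lid's far edge must come down inside it, so the lid cannot be slid in flat
- seal: seal holder deep under the ledge; its frame is the unit's. It carries an unseen rubber strip facing +x across the gap: its face lies 8 to 24 mm in from the ledge's edge, different each time, to be found by feel only. It is sprung, about 4 N per mm, and crushed above 15 N. The lid is home when its tip presses lightly on it (best 2 to 6 N before letting go; friction then keeps it in touch)
- catch (a joint): steel slide catch in the notch at the unit's +x end: 0 = fully open, grows to 0.030 m as it slides towards the ledge (unit -x) over the lid's far edge; about 2.5 N of friction, stays where it is left. A 26 mm wide bar whose underside is 8 mm above the deck; open, its nose is at unit x = +94 mm, closed at +64 mm.
- catch_tab (a point): middle of the top of the catch's upright tab, 130 mm above the bench: tab 12 mm thick (x), 20 mm wide (y), 34 mm tall above the bar; moves with the catch; at unit x = +128 mm when open
- jar: bystander: small amber jar, 36 mm across, 50 mm tall; origin at its foot
- tube_rack: bystander: rack of capped tubes, 55 by 150 mm, 109 mm tall; origin at its foot
- pump_bottle: bystander: clear pump bottle, 60 mm across, 157 mm tall; origin at its foot
- dishes: bystander: stack of three clear dishes, 60 mm across, 41 mm tall; origin at its foot
- glove_box: bystander: carton 120 by 220 by 80 mm; origin at its foot
- spare_filter: bystander: flat used filter 110 by 100 by 21 mm; origin at its foot
- pen: bystander: black marker pen, 120 mm long, 12 mm thick, lying on the bench
Mind the look-alikes: they are no part of the job. What is shaped like the lid but blue or orange is not meant.

How it is judged:
By the outcome, as a careful person would: the job done as asked, in the order asked, and still so for the second after the job is handed in, with the robot touching nothing.
It also fails if it takes over 59 s, if anything falls off the work surface, if the arm or the gripper's body presses on something with over 40 N, if the wrist force passes 120 N, or if a joint passes its speed limit or range.

### The arm

A 7-joint arm with a two-finger parallel gripper is mounted at the origin on the work surface. World frame = base frame: x ahead of the robot, y to its left, z up, the work surface at z = 0. Lengths are in m, angles in rad, forces in N, time in s.
With the tool pointing down it reaches from about 0.4 to 0.85 m from the base axis. Payload 10.4 kg.
Tool frame: the origin (TCP) lies at the very end of the fingers, on their centre line; the grasp point (between the pads) lies 19 mm behind it; x points along the fingers, z is the direction in which the jaws open and shut, and the axes are right-handed (so a half turn about x gives the same grasp; the last joint's range is limited). The gripper opens to 85 mm and grips with 20 to 120 N. Pads are 22 mm wide; open, the fingers measure 114 mm over their backs; the gripper's body (76 mm by 85 mm) begins 54 mm behind the grasp point. The pads swing forward as they close: fully open they stand 13 mm farther back than shut.
Start: joints at [-1.298, 0.332, -0.065, 1.46, 0.022, 1.35, -0.088], TCP at [0.182, 0.598, 0.231] pointing down, gripper open.
Joint ranges: [-2.6, 2.6], [-0.5, 2.12], [-1.47, 1.34], [0.16, 2.42], [-1.27, 4.41], [0.06, 2.06], [-2.6, 2.6]. Speed limits (rad/s): [2.22, 2.22, 2.79, 2.79, 3.14, 3.14, 3.14].

### API

Orientations are given as a unit quaternion [x, y, z, w].
In Python, from workcell import readout, camera, manip gives the robot as it stands.
- The arm moves only by the shell command python3 -m inch 'ROWS' [FORCE]. ROWS is JSON, a list of rows, each a list of 3 entries, a list of its own where there are three numbers: the turn, a rotation vector about the tool's x, y, z in degrees, then the shift along the tool's x, y, z in mm, then the closure, from 0 (fully open) to 1 (shut). In form: [[[wx, wy, wz], [dx, dy, dz], hand], ...]. A call has 1 to 10 rows; each row is the pose to reach, as a shift and turn from the pose measured when the call began, along the tool's axes at that moment; what a row does not reach only later rows make up. A row lasts 1/8 s, in which the tool goes at most 62.5 mm and 10.7 degrees, less where a joint would pass 70% of its speed; a pose out of reach is approached as far as the arm can. A call with a gripper value outside its range is refused whole. The fingers move at their own pace and stop on an object; FORCE is the grip in N (left out, the last holds). Time passes only in rows, so rows that repeat a pose let the fingers close. It gives the time, the measured TCP pose, the force and the opening at its end, in the units of the state.
- readout.get_obs(): the state, without advancing time (a new reading comes with each control period).
- camera(name): name is "scene" or "side" or "wrist"; returns a dict with "pixels" (420x560x3 uint8, red, green, blue), "range_z" (420x560 float32, m along the optical axis (not along the pixel's ray), 0 where there is no reading), "intrinsics" (3x3 intrinsics, pixels), "extrinsics" (4x4, takes a point from world to camera coordinates); the wrist camera has in their place "T_tool_cam" (4x4, takes a point from camera to tool coordinates, whose origin is the TCP and whose axes are the tool frame's). Camera axes: x right, y down, z forward; pixel columns grow to the right and rows downward; lengths in m; the calibration is good to about 2 mm. A picture is of the moment at which its call begins: read the wrist's pose just before it.
- manip.hand_in(): hands the job in, once; it reports no verdict.
The state is a dict: "clock": time; "joint_pos": joint angles; "joint_velocities": joint speeds; "tau": joint torques, N m; "position": TCP position; "ee_rot": TCP orientation; "ft_force": force on the tool from outside, world axes, zero at the start; "torque": the same for the moment, N m; "grip_width": opening from 0.0 (shut) to 1.0 (fully open).
Only numpy, scipy, OpenCV 4.12 (cv2) and the standard library are available. Lean on these libraries where they do the work, as an engineer would, in place of code of your own. Each camera call takes 0.05 s, during which the arm holds its last target.

## Working session

There is one attempt and no reset: what is moved stays moved. The work goes in short steps, Python scripts to look and compute and a shell command to move; the robot and the scene stay as the last step left them, time stands still between calls to the robot, and variables do not carry over. Pictures are saved under pics/ and viewed, and the job is handed in when it is done.

```bash
ls; mkdir -p pics
python3 - <<'E'
from workcell import readout, camera, manip
import cv2, numpy as np
print(readout.get_obs())
for n in ["scene","side","wrist"]:
    c=camera(n); cv2.imwrite(f"pics/{n}0.png",c["pixels"][:,:,::-1]); np.savez(f"pics/{n}0.npz",**c)
    print(n,c["intrinsics"].tolist(), np.round(c.get("extrinsics",c.get("T_tool_cam")),4).tolist())
E
```

```text
pics
{'clock': 0.0, 'joint_pos': array([-1.29757386,  0.33290769, -0.06470442,  1.46095105,  0.02159083,
        1.34991828, -0.08847514]), 'joint_velocities': array([-1.15269120e-03,  5.25689414e-05, -3.63172358e-04, -1.96837402e-04,
        3.41078463e-04,  2.04330419e-03, -7.40223328e-05]), 'tau': array([ 5.87545383e-04, -6.25447011e+01,  4.94047254e-02, -3.91596544e+01,
        1.62372482e-02,  1.01267840e-02, -4.39691291e-05]), 'position': array([0.18209168, 0.59748038, 0.23048894]), 'ee_rot': array([-0.42119779,  0.56862679,  0.42053794,  0.56780616]), 'ft_force': array([-0.24089253, -0.03367783, -0.18684124]), 'torque': array([-0.03738968,  0.01764428,  0.02013562]), 'grip_width': 0.9975014436486352}
scene [[415.27658818452585, 0.0, 282.72783543585336], [0.0, 415.27658818452585, 208.9868692889821], [0.0, 0.0, 1.0]] [[0.7997, 0.6003, 0.0089, -0.4351], [0.5135, -0.6762, -0.5282, -0.1737], [-0.3111, 0.427, -0.8491, 1.6899], [0.0, 0.0, 0.0, 1.0]]
side [[392.1168413333317, 0.0, 277.5697061716587], [0.0, 392.1168413333317, 210.6940163754379], [0.0, 0.0, 1.0]] [[0.9996, -0.0244, 0.0149, -0.5069], [-0.0034, -0.6207, -0.7841, 0.1156], [0.0284, 0.7837, -0.6205, 1.2503], [0.0, 0.0, 0.0, 1.0]]
wrist [[354.9182420184109, 0.0, 284.25792417922537], [0.0, 354.9182420184109, 216.38758321544387], [0.0, 0.0, 1.0]] [[0.0006, -0.278, 0.9606, -0.1418], [0.0007, -0.9606, -0.278, 0.072], [1.0, 0.0008, -0.0004, -0.001], [0.0, 0.0, 0.0, 1.0]]
```

View pics/scene0.png

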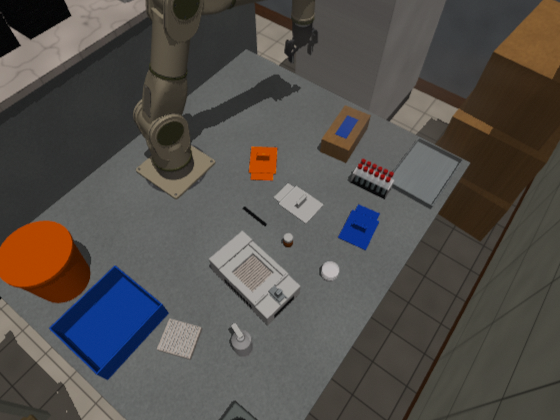

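View pics/side0.png

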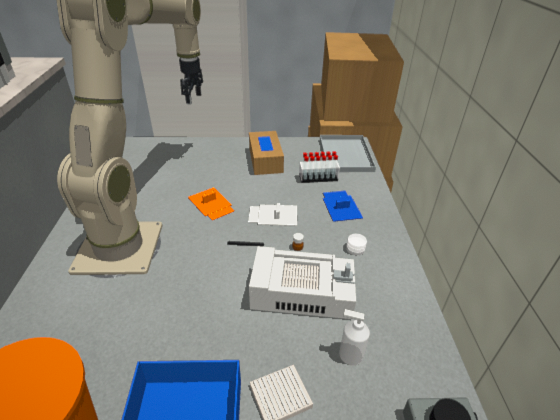

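View pics/wrist0.png

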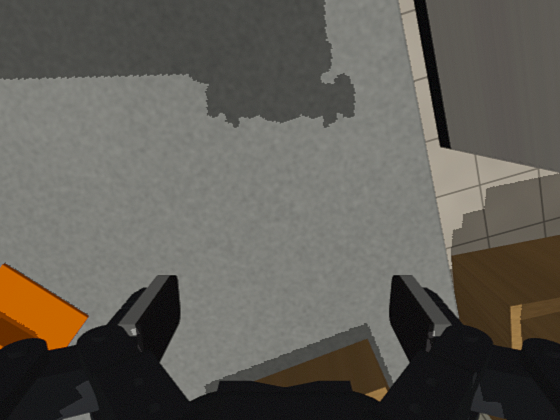

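Candidates for the lid: the white one at side (277,214) / scene (300,203), the blue at side (342,206), and the orange at side (211,203). The spare filter, a white ribbed slab, is at side (281,393). The white one fits the description. I'll check it in crops and measure.

```bash
cat > h.py <<'E'
import numpy as np, cv2
def load(n): return dict(np.load(f"pics/{n}.npz"))
def cloud(c):
    K=c["intrinsics"];z=c["range_z"].astype(float);v,u=np.mgrid[:420,:560]
    p=np.stack([(u-K[0,2])/K[0,0]*z,(v-K[1,2])/K[1,1]*z,z],-1)
    T=np.linalg.inv(c["extrinsics"]); w=p@T[:3,:3].T+T[:3,3]; w[z==0]=np.nan; return w
def ray(c,u,v,h):
    K=c["intrinsics"];T=np.linalg.inv(c["extrinsics"])
    d=T[:3,:3]@np.array([(u-K[0,2])/K[0,0],(v-K[1,2])/K[1,1],1]);o=T[:3,3]
    return o+d*(h-o[2])/d[2]
E
python3 - <<'E'
from h import *
for n,(x0,y0,x1,y1) in dict(scene0=(200,170,340,330),side0=(220,190,380,320)).items():
    c=load(n);w=cloud(c)
    im=cv2.resize(c["pixels"][y0:y1,x0:x1,::-1],None,fx=4.5 if n=="side0" else 3.7,fy=4.5 if n=="side0" else 3.7,interpolation=cv2.INTER_CUBIC)
    cv2.imwrite(f"pics/{n}_crop.png",im)
    px=c["pixels"].astype(int); 
    white=((px.min(-1)>150)&(px.max(-1)-px.min(-1)<30))
    nl,lab,st,ce=cv2.connectedComponentsWithStats(white.astype(np.uint8))
    for i in range(1,nl):
        if st[i,4]>60 and x0<=ce[i,0]<=x1 and y0<=ce[i,1]<=y1:
            p=w[lab==i]; print(n,st[i],ce[i].round(),np.nanmedian(p,0).round(3),np.nanmin(p,0).round(3),np.nanmax(p,0).round(3))
    # bench
    print("bench z",np.nanmedian(w[225:235,200:215,2]) )
E
```

```text
scene0 [275 184  48  38 853] [298. 202.] [0.501 0.155 0.007] [ 0.411  0.101 -0.003] [0.58  0.214 0.043]
scene0 [210 232  41  36 540] [230. 249.] [ 0.46  -0.183  0.1  ] [ 0.43  -0.256  0.092] [ 0.492 -0.105  0.11 ]
scene0 [ 220  242   67   76 1388] [255. 280.] [ 0.61  -0.227  0.083] [ 0.477 -0.286  0.073] [ 0.703 -0.113  0.1  ]
scene0 [322 262  17  16 217] [330. 269.] [ 0.759 -0.017  0.042] [ 0.729 -0.044  0.034] [0.785 0.011 0.051]
scene0 [277 276  22  21 236] [288. 286.] [ 0.688 -0.164  0.081] [ 0.66  -0.194  0.072] [ 0.713 -0.135  0.088]
scene0 [232 324  11  13  64] [237. 330.] [ 0.667 -0.384  0.158] [ 0.647 -0.395  0.152] [ 0.686 -0.374  0.163]
bench z 0.0010932948880771898
side0 [   47   137   402   283 57227] [270. 271.] [ 0.488 -0.147  0.   ] [-0.177 -0.546 -0.008] [0.949 0.752 0.16 ]
bench z -0.00067417352717275
```

View pics/scene0_crop.png

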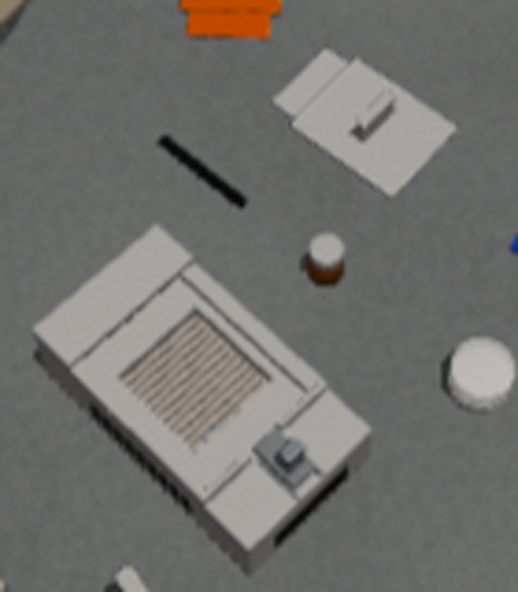

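View pics/side0_crop.png

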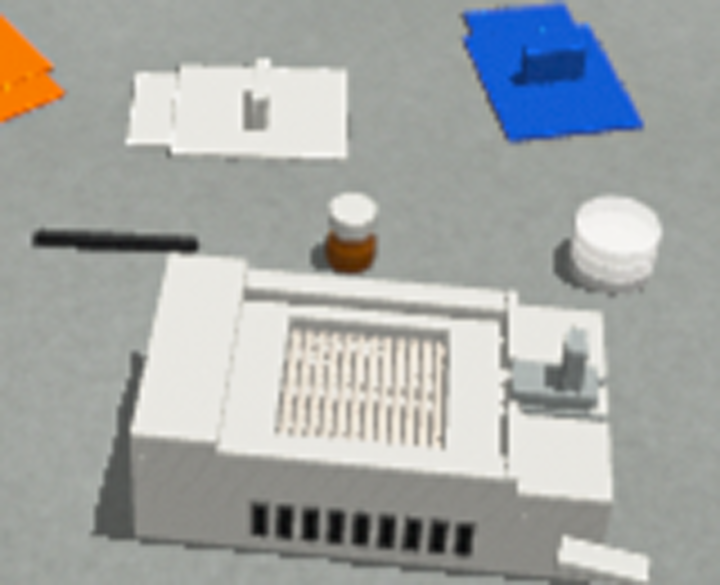

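Run:
```python
from h import *
for n,t in (("scene0",150),("side0",185)):
    c=load(n);w=cloud(c);px=c["pixels"].astype(int)
    wh=(px.min(-1)>t)&(px.max(-1)-px.min(-1)<30)
    # lid: project pixels onto plate top z=.005
    pl=wh&(abs(w[...,0]-.5)<.11)&(abs(w[...,1]-.155)<.09)&(w[...,2]>-.01)&(w[...,2]<.02)
    v,u=np.nonzero(pl); P=np.array([ray(c,a,b,.005)[:2] for a,b in zip(u,v)])
    hull=cv2.minAreaRect(P.astype(np.float32)*1000);print(n,"lid rect",hull,len(P))
    rb=(abs(w[...,0]-.5)<.08)&(abs(w[...,1]-.155)<.08)&(w[...,2]>.028)&(w[...,2]<.05)
    print("rib",rb.sum(),w[rb].mean(0).round(4)); v,u=np.nonzero(rb);print(u.mean(),v.mean(),ray(c,u.mean(),v.mean(),.037).round(4))
    # unit: ledge top z~.099; 
    lt=wh&(w[...,2]>.092)&(w[...,2]<.106)&(abs(w[...,0]-.455)<.05)&(abs(w[...,1]+.18)<.09)
    v,u=np.nonzero(lt);P=np.array([ray(c,a,b,.099)[:2] for a,b in zip(u,v)])
    print("ledge",cv2.minAreaRect(P.astype(np.float32)*1000),len(P))
    al=(w[...,2]>.07)&(abs(w[...,0]-.58)<.2)&(abs(w[...,1]+.2)<.11)
    v,u=np.nonzero(al);P=w[al][:,:2]
    print("unit top",cv2.minAreaRect(P.astype(np.float32)*1000),len(P))
    tb=(w[...,2]>.118)&(w[...,2]<.14)&(abs(w[...,0]-.68)<.08)&(abs(w[...,1]+.2)<.1)
    v,u=np.nonzero(tb);print("tab",tb.sum(),w[tb].mean(0).round(4),u.mean(),v.mean())
```

```text
scene0 lid rect ((494.8186950683594, 158.45848083496094), (104.99620819091797, 163.48670959472656), 87.59159851074219) 825
rib 45 [0.5108 0.1561 0.0366]
300.5777777777778 199.37777777777777 [0.5109 0.1559 0.037 ]
ledge ((475.8616027832031, -183.78790283203125), (147.55372619628906, 78.13765716552734), 82.51829528808594) 553
unit top ((570.295654296875, -195.35479736328125), (152.41378784179688, 277.9610290527344), 82.50689697265625) 3429
tab 32 [ 0.6848 -0.2118  0.1295] 278.34375 291.25
side0 lid rect ((492.9923400878906, 159.6928253173828), (110.474365234375, 166.6000213623047), 86.7772445678711) 828
rib 40 [0.5101 0.1545 0.0361]
277.525 207.75 [0.5101 0.1532 0.037 ]
ledge ((469.7288818359375, -185.08538818359375), (156.55630493164062, 73.44107818603516), 83.61477661132812) 779
unit top ((570.910400390625, -195.03598022460938), (156.3828582763672, 275.45196533203125), 82.04301452636719) 4054
tab 41 [ 0.6835 -0.2137  0.1275] 347.8780487804878 266.6341463414634
```

```bash
cat >> h.py <<'E'
from scipy.spatial.transform import Rotation as Ro
def toolR(yaw,tilt=0,sgn=1):
    """yaw (deg) of lid/unit x in world; tilt deg raises +x end; tool x along -lid z, tool z = sgn*lid x"""
    L=Ro.from_euler('z',yaw,degrees=True)*Ro.from_euler('y',-tilt,degrees=True)
    m=L.as_matrix(); x=-m[:,2]; z=sgn*m[:,0]; y=np.cross(z,x)
    return Ro.from_matrix(np.stack([x,y,z],1))
def row(pos,yaw,tilt=0,sgn=1,o=None):
    from workcell import readout
    o=o or readout.get_obs(); R0=Ro.from_quat(o["ee_rot"])
    w=(R0.inv()*toolR(yaw,tilt,sgn)).as_rotvec(degrees=True)
    d=R0.inv().apply(np.array(pos)-o["position"])*1000
    print("row",w.round(1).tolist(),d.round(1).tolist())
def show():
    from workcell import readout
    o=readout.get_obs(); m=Ro.from_quat(o["ee_rot"]).as_matrix()
    yaw=np.degrees(np.arctan2(m[1,2],m[0,2])); print("t",round(o["clock"],2),"p",(o["position"]*1000).round(1),"yaw(toolz)",yaw.round(2),"toolz.z deg",np.degrees(np.arcsin(m[2,2])).round(2),"y.z",np.degrees(np.arcsin(m[2,1])).round(2),"F",o["ft_force"].round(2),"M",o["torque"].round(2),"w",round(o["grip_width"],3),"q",o["joint_pos"].round(2))
    return o
E
python3 - <<'E'
from h import *
o=show();print(Ro.from_quat(o["ee_rot"]).as_matrix().round(2))
for s in (1,-1): row((.5105,.155,.14),-2.8,0,s)
E
```

```text
t 0.15 p [182.1 597.6 230.7] yaw(toolz) 73.06 toolz.z deg -0.06 y.z -0.0 F [ 0.74 -0.21 -0.81] M [ 0.01  0.02 -0.05] w 1.001 q [-1.3   0.33 -0.06  1.46  0.02  1.35 -0.09]
[[-0.   -0.96  0.29]
 [-0.    0.29  0.96]
 [-1.   -0.   -0.  ]]
row [75.9, -0.0, 0.0] [91.1, -443.1, -327.6]
row [-104.1, -0.0, -0.1] [91.1, -443.1, -327.6]
```

```bash
python3 -m inch '[[[10,0,0],[0,-50,-37],0],[[20,0,0],[0,-100,-74],0],[[30,0,0],[0,-150,-111],0],[[40,0,0],[0,-200,-148],0],[[50,0,0],[0,-250,-185],0],[[59,0,0],[0,-300,-222],0],[[67,0,0],[10,-350,-259],0],[[74,0,0],[20,-400,-296],0],[[75.9,0,0],[40,-443,-328],0],[[75.9,0,0],[40,-443,-328],0]]'; python3 -m inch '[[[0,0,0],[0,0,0],0],[[0,0,0],[0,0,0],0]]'
python3 - <<'E'
from h import *
show(); row((.5105,.155,.19),-2.8)
E
```

```text
clock: 1.4
position: [0.5114, 0.1497, 0.1896]
ee_rot: [0.019, 0.707, -0.022, 0.706]
ft_force: [-1.0, -0.2, 0.5]
grip_width: 1.002
clock: 1.65
position: [0.511, 0.1505, 0.1897]
ee_rot: [0.019, 0.707, -0.021, 0.706]
ft_force: [0.1, 0.0, -0.2]
grip_width: 1.001
t 1.65 p [511.  150.5 189.7] yaw(toolz) -3.21 toolz.z deg -0.09 y.z -0.21 F [ 0.06  0.05 -0.2 ] M [ 0.08  0.03 -0.  ] w 1.001 q [-0.76  0.16  0.43  1.78 -0.07  1.22 -0.37]
row [-0.4, -0.1, 0.2] [-0.3, 4.5, -0.8]
```

```bash
cat >> h.py <<'E'
def wshot(name):
    from workcell import readout,camera
    o=readout.get_obs(); c=camera("wrist"); T=np.eye(4);T[:3,:3]=Ro.from_quat(o["ee_rot"]).as_matrix();T[:3,3]=o["position"]
    c["extrinsics"]=np.linalg.inv(T@c["T_tool_cam"]); np.savez(f"pics/{name}.npz",**c); cv2.imwrite(f"pics/{name}.png",c["pixels"][:,:,::-1]); return c
def shot(n,name,crop=None,f=1):
    from workcell import camera
    c=camera(n); np.savez(f"pics/{name}.npz",**c); im=c["pixels"][:,:,::-1]
    if crop: x0,y0,x1,y1=crop; im=cv2.resize(im[y0:y1,x0:x1],None,fx=f,fy=f,interpolation=cv2.INTER_CUBIC)
    cv2.imwrite(f"pics/{name}.png",im); return c
E
python3 - <<'E'
from h import *
c=wshot("w1");w=cloud(c)
px=c["pixels"].astype(int);wh=(px.min(-1)>140)&(px.max(-1)-px.min(-1)<30)
pl=wh&(w[...,2]>-.01)&(w[...,2]<.02)
v,u=np.nonzero(pl);P=np.array([ray(c,a,b,.005)[:2] for a,b in zip(u,v)])
print(cv2.minAreaRect(P.astype(np.float32)*1000),len(P))
rb=(w[...,2]>.03)&(w[...,2]<.05)&(abs(w[...,0]-.51)<.05)&(abs(w[...,1]-.155)<.05)
v,u=np.nonzero(rb);P=np.array([ray(c,a,b,.037)[:2] for a,b in zip(u,v)]);print("rib",cv2.minAreaRect(P.astype(np.float32)*1000),len(P), w[rb].mean(0))
E
```

```text
((572.2723388671875, 75.1298828125), (193.25575256347656, 377.5604248046875), 43.79069137573242) 13541
rib ((508.9814147949219, 158.50900268554688), (49.09133529663086, 11.23641300201416), 86.86883544921875) 807 [0.50903817 0.15873073 0.03620086]
```

View pics/w1.png

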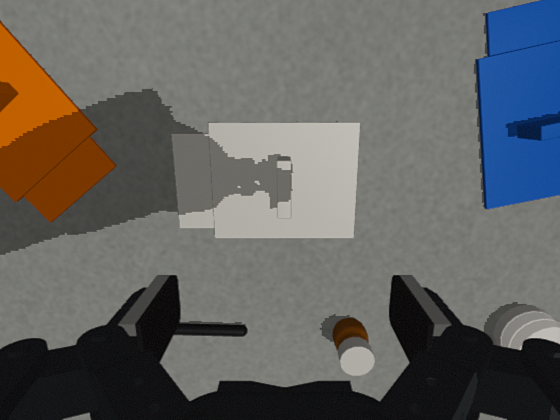

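The view shows the white lid at (285,180) with its rib at (284,187) and its tongue to the left. The pen is at (210,328), the jar at (350,345), and the blue and orange look-alikes are at the edges. I'll check the plate corners against the given sizes.

Run:
```python
from h import *
c=load("w1")
P=[ray(c,u,v,.005)[:2] for u,v in ((209,122.5),(360.5,122.5),(354.5,238.5),(214.5,238.5))]
P=np.array(P);print(P.round(4),P.mean(0)); 
for i in range(4):
    d=P[(i+1)%4]-P[i];print(np.linalg.norm(d),np.degrees(np.arctan2(d[1],d[0])))
r=np.array([ray(c,u,v,.037)[:2] for u,v in ((277,156.5),(291.5,156.5),(291.5,218.5),(277,218.5))]);print(r.round(4),r.mean(0))
row((.510,.157,.06),-3.2);row((.510,.157,.011),-3.2)
```

```text
[[0.4457 0.2157]
 [0.5802 0.2082]
 [0.5749 0.0989]
 [0.4384 0.1063]] [0.50981484 0.15729702]
0.13468949066762584 -3.166969005706347
0.10947050614326603 -92.7570568854074
0.1366743412840604 176.87781355014
0.10958111816701874 86.20473254413771
[[0.5052 0.1862]
 [0.5171 0.1855]
 [0.5145 0.1323]
 [0.5019 0.133 ]] [0.50968492 0.15922818]
row [0.0, -0.1, 0.2] [129.8, 6.7, -1.2]
row [0.0, -0.1, 0.2] [178.8, 6.8, -1.1]
```

```bash
python3 -m inch '[[[0,0,0],[40,3,0],0],[[0,0,0],[85,6.8,-1],0],[[0,0,0],[125,6.8,-1],0],[[0,0,0],[155,6.8,-1],0],[[0,0,0],[170,6.8,-1],0],[[0,0,0],[178,6.8,-1],0],[[0,0,0],[178,6.8,-1],0],[[0,0,0],[178,6.8,-1],0]]' 40
python3 - <<'E'
from h import *
show(); row((.5098,.1575,.0115),-3.2)
E
```

```text
clock: 2.7
position: [0.5108, 0.1572, 0.0128]
ee_rot: [0.019, 0.707, -0.021, 0.707]
ft_force: [1.1, 0.8, 0.3]
grip_width: 1.0
t 2.7 p [510.8 157.2  12.8] yaw(toolz) -3.19 toolz.z deg -0.0 y.z -0.14 F [1.06 0.82 0.25] M [0.01 0.05 0.05] w 1.0 q [-0.72  0.39  0.39  1.93 -0.19  0.86 -0.29]
row [0.0, -0.0, 0.1] [1.3, 0.2, -1.0]
```

```bash
python3 -m inch '[[[0,0,0],[1,0,-1],0.5],[[0,0,0],[1,0,-1],0.9],[[0,0,0],[1,0,-1],1],[[0,0,0],[1,0,-1],1],[[0,0,0],[1,0,-1],1],[[0,0,0],[1,0,-1],1],[[0,0,0],[1,0,-1],1],[[0,0,0],[1,0,-1],1]]' 40
python3 - <<'E'
from h import *
show()
E
```

```text
clock: 3.7
position: [0.51, 0.1574, 0.012]
ee_rot: [0.019, 0.707, -0.021, 0.707]
ft_force: [-1.2, -1.0, 5.4]
grip_width: 0.132
t 3.7 p [510.  157.4  12. ] yaw(toolz) -3.19 toolz.z deg 0.01 y.z -0.13 F [-1.21 -1.    5.42] M [-0.12  0.18  0.03] w 0.132 q [-0.72  0.39  0.39  1.93 -0.19  0.85 -0.29]
```

```bash
python3 -m inch '[[[0,0,0],[-10,0,0],1],[[0,0,0],[-30,0,0],1],[[0,0,0],[-70,0,0],1],[[0,0,0],[-110,0,0],1],[[0,0,0],[-150,0,0],1],[[0,0,0],[-170,0,0],1],[[0,0,0],[-170,0,0],1],[[0,0,0],[-170,0,0],1]]'
python3 - <<'E'
from h import *
show()
for n,(x0,y0,x1,y1) in dict(scene0=(203,225,308,325),side0=(243,240,363,320)).items():
    c=load(n);im=cv2.resize(c["pixels"][y0:y1,x0:x1,::-1],None,fx=6,fy=6,interpolation=cv2.INTER_LANCZOS4)
    cv2.imwrite(f"pics/{n}_u.png",im)
c=shot("side","s2",(200,100,380,240),4)
E
```

```text
clock: 4.7
position: [0.5092, 0.1576, 0.1808]
ee_rot: [0.019, 0.707, -0.021, 0.706]
ft_force: [-0.2, 0.1, -2.4]
grip_width: 0.133
t 4.7 p [509.2 157.6 180.8] yaw(toolz) -3.18 toolz.z deg -0.07 y.z -0.18 F [-0.22  0.07 -2.45] M [0.02 0.02 0.01] w 0.133 q [-0.78  0.17  0.43  1.79 -0.07  1.2  -0.38]
```

View pics/scene0_u.png

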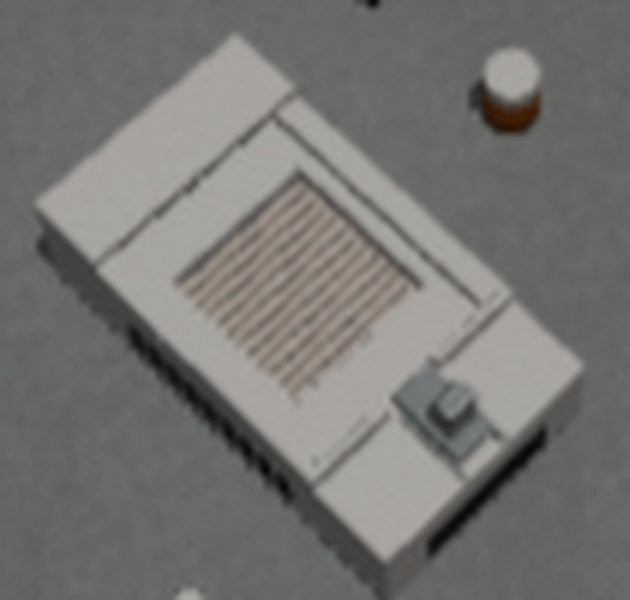

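View pics/side0_u.png

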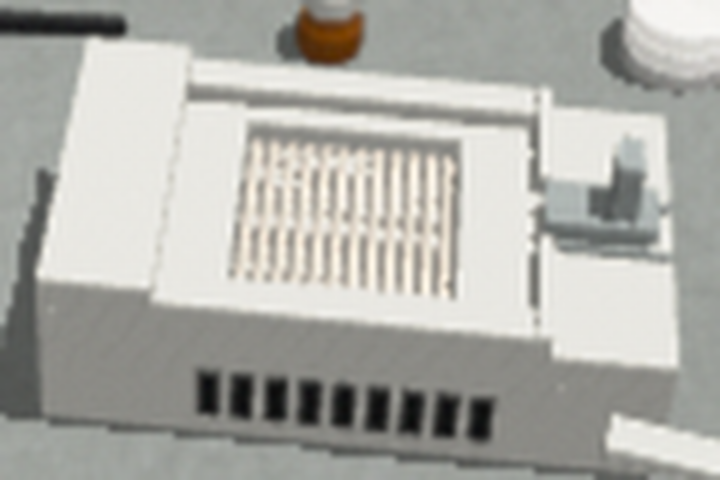

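View pics/s2.png

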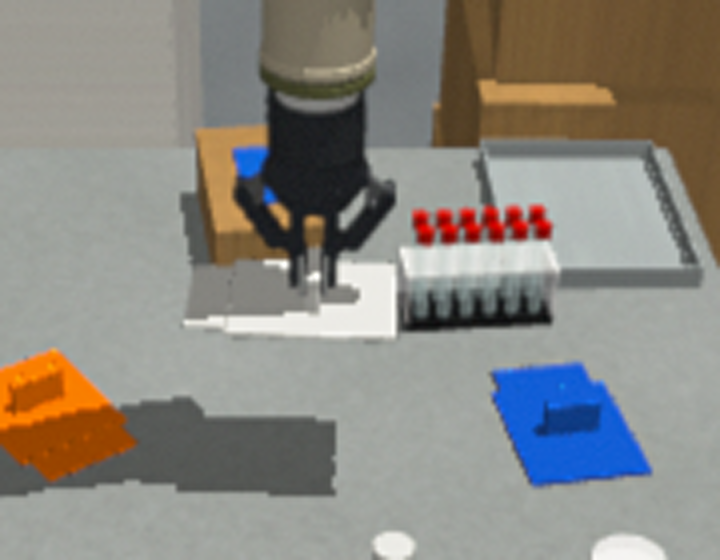

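Run:
```python
from h import *
M=np.array([[-125,75],[-125,-75],[-75,-75],[-75,75],[150,75],[150,-75],[128,0]])/1000.
def fit(A,B):
    a=A-A.mean(0);b=B-B.mean(0); th=np.arctan2((a[:,0]*b[:,1]-a[:,1]*b[:,0]).sum(),(a*b).sum())
    R=np.array([[np.cos(th),-np.sin(th)],[np.sin(th),np.cos(th)]]);t=B.mean(0)-R@A.mean(0)
    return np.degrees(th),t,(B-(A@R.T+t))*1000
for n,off,pts in (("scene0",(203,225),[(235,33),(37,205),(97,268),(298,89),(584,367),(388,560),(458,394)]),("side0",(243,240),[(88,40),(38,280),(151,292),(190,45),(666,115),(678,368),(629,143)])):
    c=load(n);w=cloud(c)
    uv=[(off[0]+x/6-.5+.08,off[1]+y/6-.5+.08) for x,y in pts]
    print(n,"endblock z",[w[int(v+dv),int(u+du),2].round(3) for (u,v),du,dv in ((uv[4],-5,3),(uv[5],-3,-5))])
    hz=[.099]*4+[.092]*2+[.13]
    P=np.array([ray(c,u,v,h)[:2] for (u,v),h in zip(uv,hz)])
    th,t,r=fit(M,P);print(th.round(2),t.round(4),r.round(1).tolist())
```

```text
scene0 endblock z [np.float64(0.086), np.float64(0.079)]
-7.65 [ 0.5607 -0.1945] [[-1.9, 0.3], [0.7, 0.8], [2.2, -0.7], [-0.1, 0.7], [0.7, -4.2], [1.5, -0.3], [-3.2, 3.3]]
side0 endblock z [np.float64(0.08), np.float64(0.077)]
-8.4 [ 0.5575 -0.1962] [[0.2, -1.0], [3.2, -0.4], [1.9, -0.2], [-0.8, 2.4], [-2.3, -6.3], [-1.4, -4.8], [-0.7, 10.3]]
```

Run:
```python
from h import *
M=np.array([[-125,75],[-125,-75],[-75,-75],[-75,75],[150,75],[150,-75],[128,0]])/1000.
def fit(A,B):
    a=A-A.mean(0);b=B-B.mean(0); th=np.arctan2((a[:,0]*b[:,1]-a[:,1]*b[:,0]).sum(),(a*b).sum())
    R=np.array([[np.cos(th),-np.sin(th)],[np.sin(th),np.cos(th)]]);t=B.mean(0)-R@A.mean(0)
    return np.degrees(th),t,(B-(A@R.T+t))*1000
for n,off,pts in (("scene0",(203,225),[(235,33),(37,205),(97,268),(298,89),(584,367),(388,560),(458,394)]),("side0",(243,240),[(88,40),(38,280),(151,292),(190,45),(666,115),(678,368),(629,143)])):
    c=load(n)
    uv=[(off[0]+x/6-.5+.08,off[1]+y/6-.5+.08) for x,y in pts]
    hz=[.099]*4+[.08]*2+[.13]
    P=np.array([ray(c,u,v,h)[:2] for (u,v),h in zip(uv,hz)])
    th,t,r=fit(M,P);print(th.round(2),t.round(4),r.round(1).tolist())
    th,t,r=fit(M[:6],P[:6]);print(th.round(2),t.round(4),r.round(1).tolist())
```

```text
-7.27 [ 0.56   -0.1936] [[-0.6, 0.1], [1.0, 0.7], [2.4, -1.1], [1.2, 0.2], [-0.5, -2.0], [-0.9, 0.6], [-2.6, 1.4]]
-7.35 [ 0.5604 -0.1938] [[-1.2, 0.2], [0.7, 0.8], [2.1, -1.0], [0.6, 0.4], [-1.0, -1.5], [-1.2, 1.1]]
-7.04 [ 0.5585 -0.1933] [[1.3, -1.3], [0.8, -0.2], [-0.7, -1.2], [0.2, 1.0], [1.7, -1.2], [-1.3, -1.4], [-2.1, 4.4]]
-7.33 [ 0.5588 -0.1941] [[0.6, -1.1], [0.8, -0.0], [-0.7, -0.8], [-0.6, 1.5], [1.0, 0.4], [-1.2, 0.1]]
```

```bash
cat >> h.py <<'E'
U=np.array([.5595,-.1938,0.]);UY=-7.35;GZ=12.
def U2W(x,y,z): return U+Ro.from_euler('z',UY,degrees=True).apply(np.array([x,y,z])/1000)
def W2U(p): return Ro.from_euler('z',-UY,degrees=True).apply(np.asarray(p)-U)*1000
def tip(xt,zt,tilt,y=0,o=None):
    t=np.radians(tilt); row(U2W(xt+102*np.cos(t)-GZ*np.sin(t),y,zt+102*np.sin(t)+GZ*np.cos(t)),UY,tilt,1,o)
def st():
    o=show();m=Ro.from_quat(o["ee_rot"]).as_matrix();t=np.arcsin(m[2,2]);p=W2U(o["position"])
    print("TIP x %.2f y %.2f z %.2f tilt %.2f"%(p[0]-102*np.cos(t)+GZ*np.sin(t),p[1],p[2]-102*np.sin(t)-GZ*np.cos(t),np.degrees(t)),"Fu",Ro.from_euler('z',-UY,degrees=True).apply(o["ft_force"]).round(2)); return o
E
python3 - <<'E'
from h import *
o=st(); tip(-62,140,10)
E
```

```text
t 4.75 p [509.2 157.5 180.6] yaw(toolz) -3.18 toolz.z deg -0.1 y.z -0.2 F [-0.    0.56 -3.01] M [ 0.   -0.04  0.  ] w 0.131 q [-0.78  0.17  0.43  1.79 -0.07  1.2  -0.38]
TIP x -196.88 y 342.00 z 168.78 tilt -0.10 Fu [-0.07  0.55 -3.01]
row [4.2, -10.1, -0.2] [12.1, -350.6, 106.1]
```

```bash
python3 -m inch '[[[0,-1,0],[0,-15,5],1],[[1,-2,0],[0,-50,15],1],[[1,-4,0],[0,-100,30],1],[[2,-6,0],[0,-150,45],1],[[2,-8,0],[2,-200,60],1],[[3,-9,0],[4,-250,75],1],[[4,-10,0],[8,-300,92],1],[[4.2,-10,-0.2],[12,-335,102],1],[[4.2,-10.1,-0.2],[12,-350.6,106],1],[[4.2,-10.1,-0.2],[12,-350.6,106],1]]'; python3 -m inch '[[[0,0,0],[0,0,0],1],[[0,0,0],[0,0,0],1]]'
python3 - <<'E'
from h import *
st();tip(-62,140,10);tip(-62,110,10)
c=shot("side","s3",(220,170,380,320),4.5)
c=shot("scene","c3",(190,190,330,330),4.2)
c=wshot("w3")
E
```

```text
clock: 6.0
position: [0.5943, -0.2011, 0.1689]
ee_rot: [0.042, 0.642, -0.051, 0.764]
ft_force: [0.4, -0.7, -3.0]
grip_width: 0.132
clock: 6.25
position: [0.5941, -0.2003, 0.1688]
ee_rot: [0.041, 0.642, -0.051, 0.764]
ft_force: [-0.2, -0.1, -2.1]
grip_width: 0.129
t 6.25 p [ 594.1 -200.3  168.8] yaw(toolz) -7.5 toolz.z deg 9.93 y.z -0.11 F [-0.24 -0.12 -2.12] M [-0.05  0.24  0.01] w 0.129 q [-0.3   0.29  0.67  1.73 -0.25  1.02  0.32]
TIP x -63.29 y -2.00 z 139.34 tilt 9.93 Fu [-0.22 -0.15 -2.12]
row [-0.2, -0.1, 0.1] [-0.6, 2.0, 1.4]
row [-0.2, -0.1, 0.1] [29.0, 2.1, -3.8]
```

View pics/s3.png

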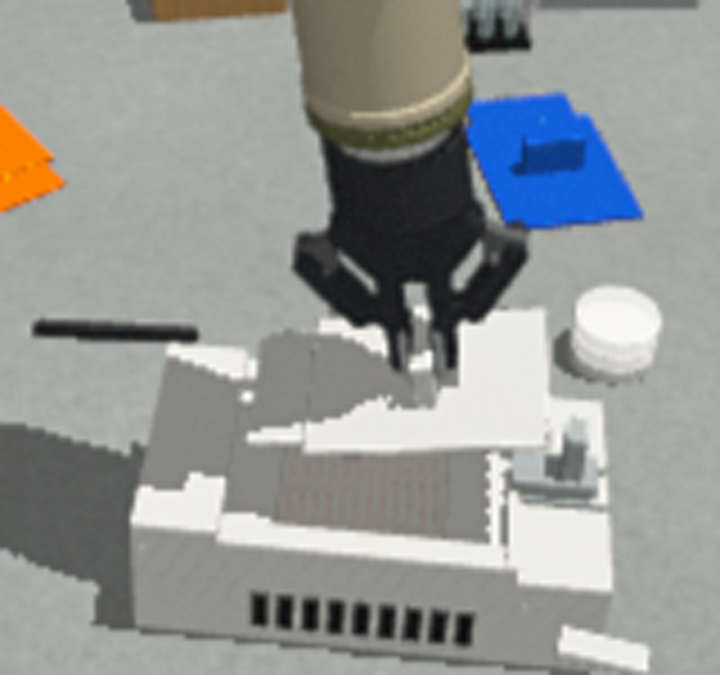

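View pics/c3.png

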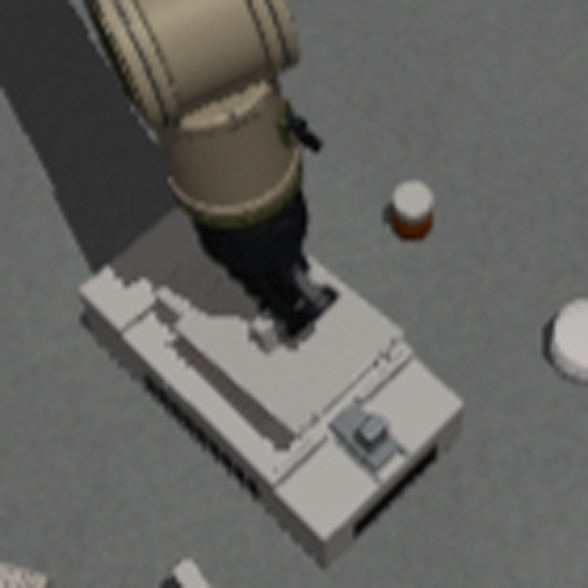

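View pics/w3.png

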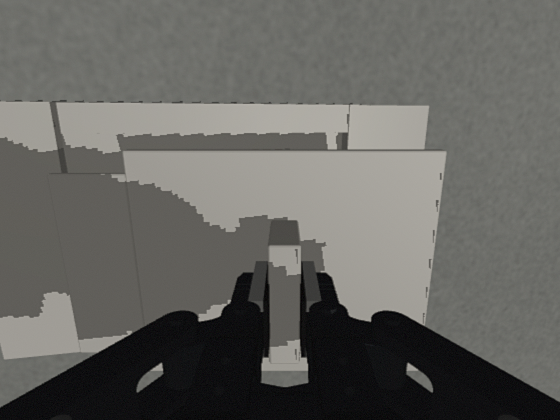

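Run:
```python
from h import *
c=load("w3")
for u,v,h,name in ((51,101.5,.099,"ledge edge x-75,y75"),(10,101,.099,"y75"),(200,103,.091,"cheek y75"),(340,104,.091,"cheek y75"),(428.5,106,.08,"end x150 y75"),(349,105,.085,"x96,y75"),(426,150,.08,"end x150")):
    print(name,W2U(ray(c,u,v,h)).round(1))
# lid far corners: local top z=5 -> world
t=np.radians(9.93)
for u,v,lx in ((124,150,-68),(445,150.5,68)):
    tipz=139.34; z=tipz+(lx+102)*np.sin(t)+5*np.cos(t); print("lid +y edge",lx,W2U(ray(c,u,v,z/1000)).round(1), "exp x",-63.3+(lx+102)*np.cos(t)-5*np.sin(t))
print("tongue tip +y", W2U(ray(c,51,173,.1433)).round(1))
```

```text
ledge edge x-75,y75 [-75.6  74.   99. ]
y75 [-94.5  74.2  99. ]
cheek y75 [-1.2 73.6 91. ]
cheek y75 [82.  73.2 91. ]
end x150 y75 [147.5  72.3  80. ]
x96,y75 [89.9 72.8 85. ]
end x150 [149.2  43.2  80. ]
lid +y edge -68 [-30.3  53.5 150.1] exp x -30.671572638927437
lid +y edge 68 [100.6  53.1 173.6] exp x 103.29103437986637
tongue tip +y [-62.5  43.8 143.3]
```

```bash
cat >> h.py <<'E'
U=U2W(-.5,-1.4,0); UY=-7.65
E
python3 - <<'E'
from h import *
print(U);st();tip(-62,110,10);tip(-62,83,10)
E
```

```text
[ 0.55882501 -0.19512453  0.        ]
t 6.4 p [ 594.4 -200.4  169. ] yaw(toolz) -7.51 toolz.z deg 9.96 y.z -0.11 F [ 0.21 -0.24 -3.14] M [0.06 0.31 0.02] w 0.135 q [-0.3   0.29  0.67  1.73 -0.25  1.02  0.32]
TIP x -62.48 y -0.48 z 139.52 tilt 9.96 Fu [ 0.24 -0.21 -3.14]
row [0.1, -0.0, 0.1] [29.1, 0.5, -4.6]
row [0.1, -0.0, 0.1] [55.7, 0.6, -9.3]
```

```bash
python3 -m inch '[[[0.1,0,0],[15,0.5,-2],1],[[0.1,0,0],[30,0.5,-4.6],1],[[0.1,0,0],[43,0.5,-7],1],[[0.1,0,0],[51,0.6,-8.5],1],[[0.1,0,0],[55,0.6,-9.2],1],[[0.1,0,0],[55,0.6,-9.2],1],[[0.1,0,0],[55,0.6,-9.2],1]]'
python3 - <<'E'
from h import *
st();tip(-72,82,10);tip(-82,81.5,10)
c=shot("side","s4",(240,220,370,320),5.5)
c=wshot("w4")
E
```

```text
clock: 7.28
position: [0.5951, -0.2001, 0.1137]
ee_rot: [0.042, 0.641, -0.051, 0.764]
ft_force: [0.0, 0.5, -2.8]
grip_width: 0.132
t 7.28 p [ 595.1 -200.1  113.7] yaw(toolz) -7.61 toolz.z deg 10.0 y.z -0.09 F [ 0.04  0.45 -2.8 ] M [ 0.07  0.25 -0.01] w 0.132 q [-0.27  0.36  0.65  1.79 -0.31  0.91  0.36]
TIP x -61.71 y -0.10 z 84.18 tilt 10.00 Fu [-0.02  0.46 -2.8 ]
row [0.0, 0.0, 0.1] [0.4, 0.1, -10.5]
row [0.0, 0.0, 0.1] [-0.9, 0.1, -20.4]
```

View pics/s4.png

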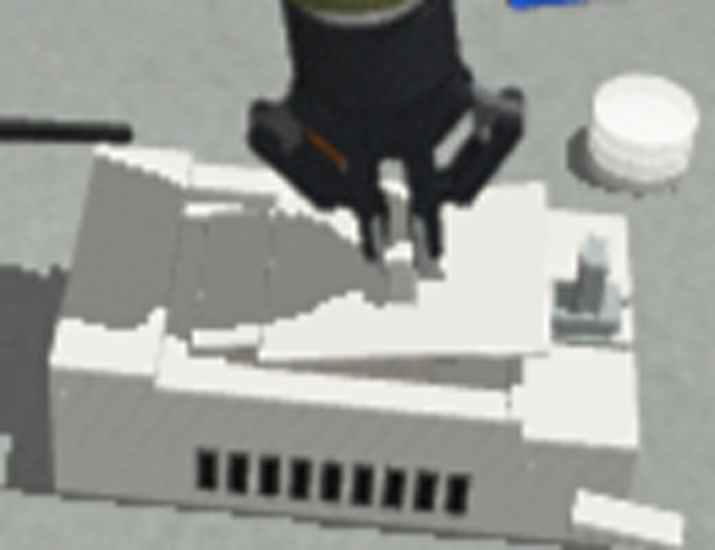

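View pics/w4.png

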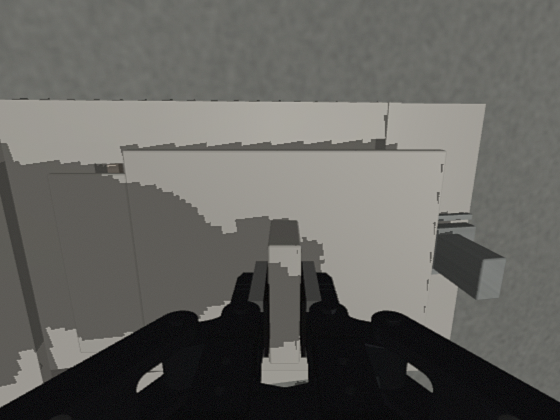

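The tongue tip, at wrist (50,260), sits just short of the ledge edge, and the lid lies between the cheeks. Now the insertion: up to 5 mm under the ledge first, before any possible seal.

```bash
python3 -m inch '[[[0,0,0],[0.3,0.1,-4],1],[[0,0,0],[0.4,0.1,-9],1],[[0,0,0],[0,0.1,-13],1],[[0,0,0],[-0.6,0.1,-16],1],[[0,0,0],[-0.9,0.1,-18],1],[[0,0,0],[-0.9,0.1,-18],1],[[0,0,0],[-0.9,0.1,-18],1]]'
python3 - <<'E'
from h import *
st();tip(-82,81.5,10);tip(-85,81.5,10)
E
```

```text
clock: 8.25
position: [0.5776, -0.1975, 0.1115]
ee_rot: [0.042, 0.641, -0.051, 0.764]
ft_force: [0.5, -1.0, -2.8]
grip_width: 0.133
t 8.25 p [ 577.6 -197.5  111.5] yaw(toolz) -7.6 toolz.z deg 10.01 y.z -0.09 F [ 0.52 -0.97 -2.84] M [0.   0.26 0.01] w 0.133 q [-0.29  0.32  0.65  1.83 -0.29  0.9   0.36]
TIP x -79.48 y 0.13 z 81.93 tilt 10.01 Fu [ 0.65 -0.89 -2.84]
row [0.0, 0.0, 0.1] [0.0, -0.1, -2.6]
row [0.0, 0.0, 0.1] [-0.5, -0.1, -5.5]
```

```bash
for i in 1; do python3 -m inch '[[[0,0,0],[-0.1,0,-1.3],1],[[0,0,0],[-0.2,0,-2.5],1],[[0,0,0],[-0.2,0,-2.5],1]]'; done
python3 - <<'E'
from h import *
st()
E
python3 -m inch '[[[0,0,0],[-0.2,0,-1],1],[[0,0,0],[-0.4,0,-2],1],[[0,0,0],[-0.4,0,-2],1]]'
python3 - <<'E'
from h import *
st()
E
```

```text
clock: 8.62
position: [0.575, -0.1972, 0.1112]
ee_rot: [0.042, 0.641, -0.051, 0.764]
ft_force: [-0.0, 0.2, -2.3]
grip_width: 0.135
t 8.62 p [ 575.  -197.2  111.2] yaw(toolz) -7.61 toolz.z deg 10.0 y.z -0.09 F [-0.04  0.17 -2.27] M [ 0.04  0.31 -0.01] w 0.135 q [-0.29  0.31  0.66  1.84 -0.29  0.89  0.35]
TIP x -82.10 y 0.10 z 81.67 tilt 10.00 Fu [-0.07  0.16 -2.27]
clock: 9.0
position: [0.5729, -0.1969, 0.1113]
ee_rot: [0.042, 0.641, -0.051, 0.764]
ft_force: [1.0, 0.5, -3.3]
grip_width: 0.131
t 9.0 p [ 572.9 -196.9  111.3] yaw(toolz) -7.61 toolz.z deg 10.01 y.z -0.09 F [ 0.96  0.54 -3.25] M [0.02 0.26 0.01] w 0.131 q [-0.29  0.31  0.66  1.85 -0.28  0.89  0.35]
TIP x -84.19 y 0.08 z 81.74 tilt 10.01 Fu [ 0.88  0.67 -3.25]
```

```bash
python3 -m inch '[[[0,0,0],[-0.2,0,-0.8],1],[[0,0,0],[-0.3,0,-1.5],1],[[0,0,0],[-0.3,0,-1.5],1]]' >/dev/null
python3 - <<'E'
from h import *
st()
E
python3 -m inch '[[[0,0,0],[-0.2,0,-0.8],1],[[0,0,0],[-0.3,0,-1.5],1],[[0,0,0],[-0.3,0,-1.5],1]]' >/dev/null
python3 - <<'E'
from h import *
st()
E
```

```text
t 9.38 p [ 571.3 -196.7  111.3] yaw(toolz) -7.61 toolz.z deg 10.0 y.z -0.08 F [-0.3  -0.72 -1.43] M [0.08 0.28 0.02] w 0.128 q [-0.29  0.31  0.66  1.85 -0.28  0.89  0.35]
TIP x -85.82 y 0.09 z 81.74 tilt 10.00 Fu [-0.2  -0.75 -1.43]
t 9.75 p [ 569.7 -196.5  111.4] yaw(toolz) -7.61 toolz.z deg 10.01 y.z -0.08 F [ 0.34  0.11 -2.06] M [0.04 0.25 0.01] w 0.131 q [-0.3   0.3   0.66  1.85 -0.28  0.89  0.35]
TIP x -87.36 y 0.09 z 81.82 tilt 10.01 Fu [ 0.32  0.15 -2.06]
```

```bash
python3 -m inch '[[[0,0,0],[-0.2,0,-0.8],1],[[0,0,0],[-0.25,0,-1.5],1],[[0,0,0],[-0.25,0,-1.5],1]]' >/dev/null
python3 - <<'E'
from h import *
st()
E
```

```text
t 10.12 p [ 568.4 -196.3  111.5] yaw(toolz) -7.61 toolz.z deg 10.04 y.z -0.09 F [ 1.5   0.59 -2.61] M [-0.03 -0.02 -0.01] w 0.133 q [-0.3   0.3   0.66  1.86 -0.28  0.89  0.35]
TIP x -88.65 y 0.08 z 81.91 tilt 10.04 Fu [ 1.41  0.78 -2.61]
```

```bash
python3 -m inch '[[[0,0,0],[-0.2,0,-0.8],1],[[0,0,0],[-0.2,0,-1.5],1],[[0,0,0],[-0.2,0,-1.5],1]]' >/dev/null
python3 - <<'E'
from h import *
st()
E
```

```text
t 10.5 p [ 567.5 -196.2  111.8] yaw(toolz) -7.61 toolz.z deg 10.11 y.z -0.09 F [ 4.6  -0.88 -2.19] M [-0.16 -0.7  -0.07] w 0.129 q [-0.3   0.29  0.66  1.86 -0.27  0.89  0.35]
TIP x -89.59 y 0.04 z 82.09 tilt 10.11 Fu [ 4.68 -0.26 -2.19]
```

Run:
```python
from h import *
o=st()
for a,z in ((9,81.8),(8,81.6),(7,81.4),(6,81.2)): tip(-89.5,z,a,0,o)
```

```text
t 10.5 p [ 567.5 -196.2  111.8] yaw(toolz) -7.61 toolz.z deg 10.11 y.z -0.09 F [ 4.6  -0.88 -2.19] M [-0.16 -0.7  -0.07] w 0.129 q [-0.3   0.29  0.66  1.86 -0.27  0.89  0.35]
TIP x -89.59 y 0.04 z 82.09 tilt 10.11 Fu [ 4.68 -0.26 -2.19]
row [0.0, 1.1, 0.1] [2.3, -0.0, 0.3]
row [0.0, 2.1, 0.1] [4.3, -0.0, 0.4]
row [0.0, 3.1, 0.1] [6.3, -0.0, 0.5]
row [0.0, 4.1, 0.1] [8.2, -0.0, 0.5]
```

```bash
python3 -m inch '[[[0,1,0],[2.2,0,-0.1],1],[[0,2,0],[4.2,0,0],1],[[0,3,0],[6.2,0,0],1],[[0,4,0],[8.1,0,0.1],1],[[0,4,0],[8.1,0,0.1],1]]' >/dev/null
python3 - <<'E'
from h import *
o=st()
for a,z in ((5,81),(4,80.8),(3,80.6),(2,80.4)): tip(-89.5,z,a,0,o)
E
```

```text
t 11.12 p [ 569.2 -196.5  103.6] yaw(toolz) -7.6 toolz.z deg 6.07 y.z -0.11 F [ 4.58 -0.27 -0.49] M [ 0.06 -0.74 -0.16] w 0.132 q [-0.28  0.36  0.65  1.8  -0.29  0.96  0.35]
TIP x -89.73 y 0.06 z 80.87 tilt 6.07 Fu [ 4.58  0.34 -0.49]
row [0.0, 1.1, 0.1] [1.8, -0.1, 0.4]
row [0.0, 2.1, 0.1] [3.8, -0.1, 0.6]
row [0.0, 3.1, 0.1] [5.8, -0.1, 0.7]
row [0.0, 4.1, 0.1] [7.8, -0.0, 0.8]
```

```bash
python3 -m inch '[[[0,1,0],[1.7,0,0.1],1],[[0,2,0],[3.6,0,0.2],1],[[0,3,0],[5.5,0,0.3],1],[[0,4,0],[7.4,0,0.4],1],[[0,4,0],[7.4,0,0.4],1]]' >/dev/null
python3 - <<'E'
from h import *
o=st()
for a,z in ((1.2,80.7),(.6,80.5),(0,80.3)): tip(-89.5,z,a,0,o)
E
```

```text
t 11.75 p [ 570.4 -196.6   95.9] yaw(toolz) -7.6 toolz.z deg 2.01 y.z -0.12 F [ 4.13  0.69 -1.17] M [ 0.04 -0.71 -0.1 ] w 0.132 q [-0.26  0.43  0.65  1.74 -0.3   1.04  0.35]
TIP x -89.89 y 0.08 z 80.34 tilt 2.01 Fu [ 4.01  1.24 -1.17]
row [0.0, 0.8, 0.1] [1.1, -0.1, 0.6]
row [0.0, 1.4, 0.1] [2.4, -0.1, 0.7]
row [0.0, 2.0, 0.1] [3.6, -0.1, 0.7]
```

```bash
python3 -m inch '[[[0,0.8,0],[1.1,0,0.2],1],[[0,1.4,0],[2.4,0,0.2],1],[[0,2,0],[3.5,0,0.2],1],[[0,2,0],[3.5,0,0.2],1]]' >/dev/null
python3 - <<'E'
from h import *
o=st()
tip(-89.5,80,0,0,o)
c=shot("side","s5",(240,220,370,320),5.5)
o=st()
c=wshot("w5")
E
```

```text
t 12.25 p [ 570.7 -196.7   92.3] yaw(toolz) -7.61 toolz.z deg -0.01 y.z -0.13 F [ 2.84 -0.07 -0.98] M [ 0.02 -0.74 -0.14] w 0.131 q [-0.25  0.46  0.64  1.71 -0.3   1.08  0.35]
TIP x -89.99 y 0.05 z 80.35 tilt -0.01 Fu [ 2.82  0.31 -0.98]
row [0.0, -0.0, 0.1] [0.3, -0.0, 0.5]
t 12.3 p [ 570.7 -196.7   92.4] yaw(toolz) -7.61 toolz.z deg 0.0 y.z -0.12 F [ 4.87 -0.16 -1.25] M [-0.   -0.86 -0.05] w 0.132 q [-0.25  0.46  0.64  1.71 -0.3   1.08  0.35]
TIP x -90.03 y 0.05 z 80.36 tilt 0.00 Fu [ 4.85  0.49 -1.25]
```

View pics/s5.png

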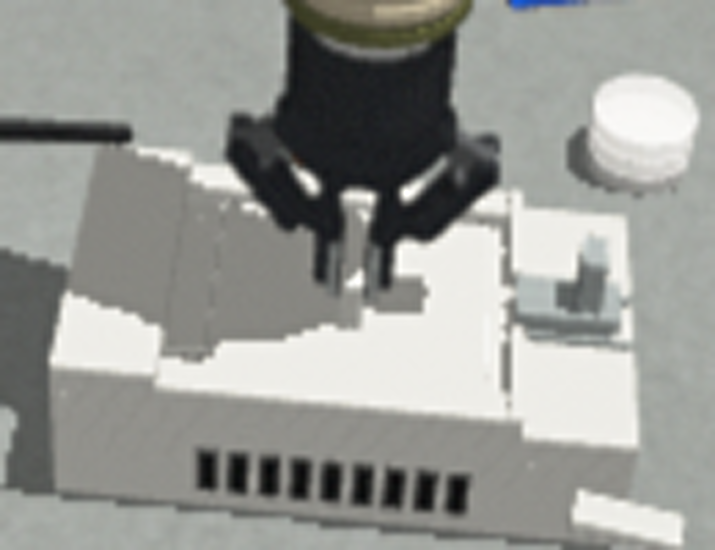

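View pics/w5.png

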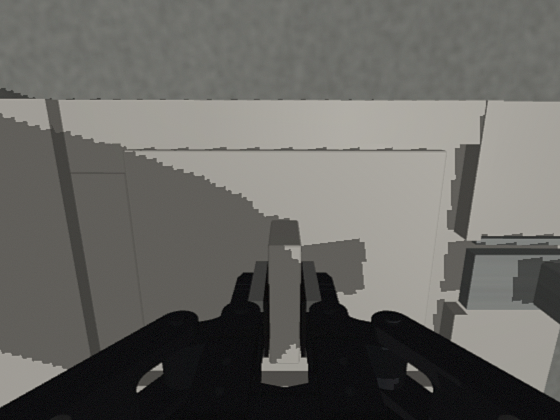

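```bash
python3 -m inch '[[[0,0,0],[0.4,0,-0.5],1],[[0,0,0],[0.7,0,-0.6],1],[[0,0,0],[0.7,0,-0.6],1]]' >/dev/null
python3 - <<'E'
from h import *
from workcell import camera
o=st(); camera("side"); o=st()
E
```

```text
t 12.72 p [ 570.3 -196.6   92. ] yaw(toolz) -7.61 toolz.z deg 0.05 y.z -0.12 F [ 4.68 -0.02  3.  ] M [-0.09 -0.92 -0.09] w 0.137 q [-0.25  0.46  0.64  1.71 -0.3   1.08  0.35]
TIP x -90.38 y 0.06 z 79.94 tilt 0.05 Fu [4.64 0.61 3.  ]
t 12.78 p [ 570.4 -196.6   92. ] yaw(toolz) -7.61 toolz.z deg 0.05 y.z -0.12 F [ 3.8  -0.59  2.12] M [-0.03 -0.93 -0.07] w 0.134 q [-0.25  0.46  0.64  1.71 -0.3   1.08  0.35]
TIP x -90.36 y 0.03 z 79.94 tilt 0.05 Fu [ 3.84 -0.08  2.12]
```

```bash
python3 -m inch '[[[0,0,0],[0.3,0,-0.5],0.8],[[0,0,0],[0.2,0,-0.5],0.7],[[0,0,0],[0,0,0],0.5],[[0,0,0],[0,0,0],0.5],[[0,0,0],[0,0,0],0.5]]'
python3 - <<'E'
from h import *
o=show(); wshot("w6")
E
```

```text
clock: 13.4
position: [0.5702, -0.1966, 0.0919]
ee_rot: [0.046, 0.705, -0.048, 0.706]
ft_force: [-0.3, 0.2, -1.2]
grip_width: 0.5
t 13.4 p [ 570.2 -196.6   91.9] yaw(toolz) -7.61 toolz.z deg 0.03 y.z -0.12 F [-0.25  0.18 -1.22] M [ 0.03 -0.01 -0.02] w 0.5 q [-0.25  0.46  0.64  1.71 -0.3   1.08  0.35]
```

View pics/w6.png

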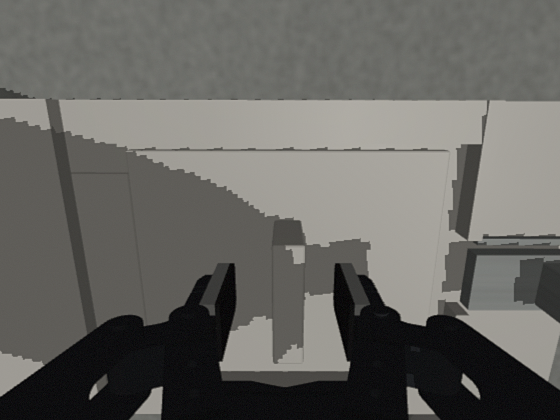

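Run:
```python
from h import *
a=load("w5");b=load("w6")
ga=cv2.cvtColor(a["pixels"],cv2.COLOR_RGB2GRAY).astype(np.float32);gb=cv2.cvtColor(b["pixels"],cv2.COLOR_RGB2GRAY).astype(np.float32)
def sh(r0,r1,c0,c1):
    return cv2.phaseCorrelate(ga[r0:r1,c0:c1],gb[r0:r1,c0:c1],cv2.createHanningWindow((c1-c0,r1-r0),cv2.CV_32F))
for n,r in dict(ledge=(120,330,30,90),step=(155,200,100,150),faredge=(160,215,425,462),block=(105,225,455,520),rib=(225,262,250,320),tip=(180,280,105,160)).items(): print(n,sh(*r))
for c in (a,b): print(np.linalg.inv(c["extrinsics"])[:3,3])
```

```text
ledge ((0.35681500945167244, -0.05202170364175629), 0.93936607837677)
step ((2.9015069067318002, 0.07761548049925437), 0.5092729314168294)
faredge ((1.00489828997026, 0.03777121011451712), 0.9883958866198858)
block ((1.8182823035391138, -0.15067632291952293), 0.9623988354647601)
rib ((0.5895620379951225, 0.24379868936054194), 0.45842653579182097)
tip ((-0.07873530304871323, 0.015887252786519923), 0.940784413655599)
[ 0.57864464 -0.12682067  0.23402263]
[ 0.57809448 -0.12677008  0.23360925]
```

```bash
python3 -m inch '[[[0,0,0],[-0.5,0,0],0.7],[[0,0,0],[-1,0,0],0.78],[[0,0,0],[-1,0,0],0.8],[[0,0,0],[-1,0,0],0.8]]' 20
python3 - <<'E'
from h import *
o=st(); c=wshot("w7");im=c["pixels"][140:400,100:480,::-1]
cv2.imwrite("pics/w7c.png",cv2.resize(im,None,fx=2,fy=2,interpolation=cv2.INTER_CUBIC))
for n,tz in (("w5",0),("w6",0),("w7",0)):
    c=load(n)
    g=cv2.cvtColor(c["pixels"],cv2.COLOR_RGB2GRAY).astype(float)
    for nm,rows,c0,c1,z in (("step",range(158,170),112,142,.085),("ledge",range(240,300),55,95,.099),("far",range(165,185),436,456,.085)):
        p=g[list(rows),c0:c1]; e=np.abs(np.diff(p,axis=1)); k=e.argmax(1)
        print(n,nm,"u",(k+c0+.5).round(1).tolist()[::4],[W2U(ray(c,k[i]+c0+.5,rows[i],z))[0].round(1) for i in range(0,len(k),4)])
E
```

```text
clock: 13.95
position: [0.5703, -0.1966, 0.093]
ee_rot: [0.046, 0.705, -0.048, 0.706]
ft_force: [0.7, -0.3, 0.0]
grip_width: 0.2
t 13.95 p [ 570.3 -196.6   93. ] yaw(toolz) -7.61 toolz.z deg 0.04 y.z -0.12 F [ 0.66 -0.28  0.05] M [-0.05  0.    0.  ] w 0.2 q [-0.25  0.45  0.64  1.71 -0.3   1.08  0.35]
TIP x -90.45 y 0.06 z 80.92 tilt 0.04 Fu [ 0.69 -0.19  0.05]
w5 step u [121.5, 124.5, 114.5] [np.float64(-57.5), np.float64(-56.4), np.float64(-60.9)]
w5 ledge u [69.5, 70.5, 71.5, 83.5, 72.5, 73.5, 85.5, 74.5, 75.5, 87.5, 88.5, 77.5, 89.5, 90.5, 79.5] [np.float64(-76.3), np.float64(-76.2), np.float64(-76.1), np.float64(-71.5), np.float64(-76.3), np.float64(-76.2), np.float64(-71.5), np.float64(-76.4), np.float64(-76.2), np.float64(-71.5), np.float64(-71.4), np.float64(-76.3), np.float64(-71.5), np.float64(-71.4), np.float64(-76.4)]
w5 far u [454.5, 454.5, 454.5, 454.5, 450.5] [np.float64(81.9), np.float64(82.1), np.float64(82.4), np.float64(82.6), np.float64(81.1)]
w6 step u [118.5, 125.5, 114.5] [np.float64(-59.0), np.float64(-56.3), np.float64(-61.1)]
w6 ledge u [69.5, 82.5, 71.5, 72.
[... 404 characters left out ...]
float64(78.8), np.float64(78.1), np.float64(78.8), np.float64(78.1), np.float64(80.9)]
w7 step u [128.5, 128.5, 127.5] [np.float64(-55.2), np.float64(-55.4), np.float64(-56.1)]
w7 ledge u [71.5, 72.5, 84.5, 85.5, 74.5, 86.5, 87.5, 76.5, 77.5, 89.5, 78.5, 79.5, 91.5, 80.5, 81.5] [np.float64(-76.3), np.float64(-76.2), np.float64(-71.6), np.float64(-71.5), np.float64(-76.3), np.float64(-71.6), np.float64(-71.5), np.float64(-76.3), np.float64(-76.2), np.float64(-71.5), np.float64(-76.4), np.float64(-76.3), np.float64(-71.5), np.float64(-76.4), np.float64(-76.3)]
w7 far u [454.5, 446.5, 454.5, 445.5, 450.5] [np.float64(81.8), np.float64(78.7), np.float64(82.3), np.float64(78.7), np.float64(81.0)]
```

View pics/w7c.png

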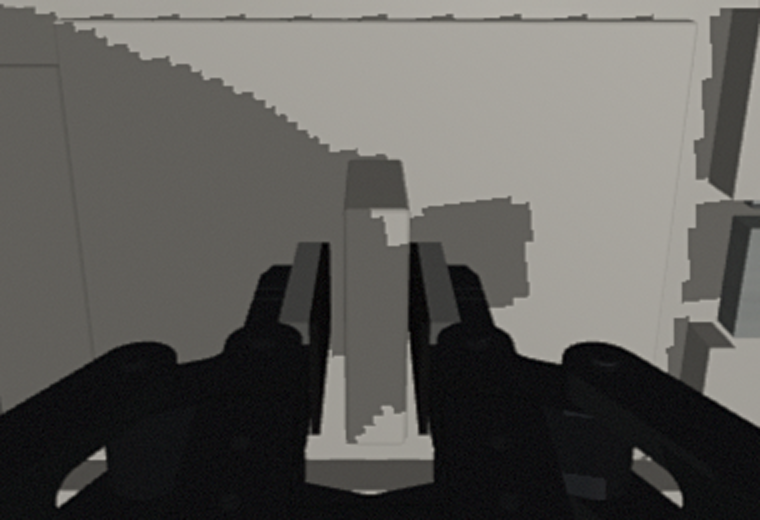

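```bash
python3 -m inch '[[[0,0,0],[0,0,-0.5],0.8],[[0,0,0],[0,0,-1],0.8],[[0,0,0],[0,0,-1],0.8]]' >/dev/null
python3 - <<'E'
from h import *
o=st()
E
python3 -m inch '[[[0,0,0],[0,0,-0.5],0.8],[[0,0,0],[0,0,-0.7],0.8],[[0,0,0],[0,0,-0.7],0.8]]' >/dev/null
python3 - <<'E'
from h import *
o=st()
E
```

```text
t 14.38 p [ 569.2 -196.5   93. ] yaw(toolz) -7.62 toolz.z deg 0.04 y.z -0.12 F [ 0.42 -0.54  0.25] M [-0.05  0.02 -0.01] w 0.202 q [-0.25  0.45  0.64  1.71 -0.3   1.08  0.35]
TIP x -91.52 y 0.04 z 80.90 tilt 0.04 Fu [ 0.48 -0.48  0.25]
t 14.75 p [ 568.8 -196.4   93. ] yaw(toolz) -7.61 toolz.z deg 0.06 y.z -0.12 F [ 1.87 -0.28 -2.  ] M [-0.13 -0.45  0.01] w 0.199 q [-0.25  0.45  0.64  1.71 -0.3   1.08  0.35]
TIP x -91.98 y 0.09 z 80.89 tilt 0.06 Fu [ 1.89 -0.03 -2.  ]
```

```bash
python3 -m inch '[[[0,0,0],[0,0,-0.5],0.8],[[0,0,0],[0,0,-0.8],0.8],[[0,0,0],[0,0,-0.8],0.8]]' >/dev/null
python3 - <<'E'
from h import *
o=st()
E
```

```text
t 15.12 p [ 568.3 -196.3   93.2] yaw(toolz) -7.6 toolz.z deg 0.11 y.z -0.13 F [ 3.92 -0.78 -0.9 ] M [-0.17 -0.82 -0.03] w 0.206 q [-0.25  0.45  0.64  1.72 -0.3   1.07  0.35]
TIP x -92.43 y 0.10 z 81.02 tilt 0.11 Fu [ 3.99 -0.25 -0.9 ]
```

```bash
python3 -m inch '[[[0,0,0],[0,0,-0.5],0.8],[[0,0,0],[0,0,-0.8],0.8],[[0,0,0],[0,0,-0.8],0.8]]' >/dev/null
python3 - <<'E'
from h import *
o=st()
E
```

```text
t 15.5 p [ 567.9 -196.2   93.4] yaw(toolz) -7.6 toolz.z deg 0.16 y.z -0.13 F [ 5.03 -0.7  -1.33] M [-0.17 -1.1  -0.06] w 0.194 q [-0.25  0.45  0.64  1.72 -0.3   1.07  0.35]
TIP x -92.80 y 0.13 z 81.14 tilt 0.16 Fu [ 5.08 -0.02 -1.33]
```

```bash
python3 -m inch '[[[0,0,0],[0,0,-0.3],0.8],[[0,0,0],[0,0,-0.1],0.8],[[0,0,0],[0,0,0.1],0.8],[[0,0,0],[0,0,0.3],0.8],[[0,0,0],[0,0,0.5],0.8],[[0,0,0],[0,0,0.7],0.8],[[0,0,0],[0,0,0.9],0.8],[[0,0,0],[0,0,1.1],0.8],[[0,0,0],[0,0,1.5],0.8],[[0,0,0],[0,0,2],0.8]]' >/dev/null
python3 - <<'E'
from h import *
o=st()
E
python3 -m inch '[[[0,0,0],[0,0,0.7],0.8],[[0,0,0],[0,0,1.2],0.75],[[0,0,0],[0,0,1.2],0.6],[[0,0,0],[0,0,1.2],0.5],[[0,0,0],[0,0,1.2],0.5]]' >/dev/null
python3 - <<'E'
from h import *
o=st(); c=wshot("w8")
E
```

```text
t 16.75 p [ 569.7 -196.5   93.4] yaw(toolz) -7.6 toolz.z deg 0.14 y.z -0.13 F [-0.11  0.07 -0.03] M [0.03 0.02 0.01] w 0.2 q [-0.25  0.45  0.64  1.71 -0.3   1.08  0.35]
TIP x -91.03 y 0.05 z 81.17 tilt 0.14 Fu [-0.12  0.06 -0.03]
t 17.38 p [ 570.9 -196.7   93.4] yaw(toolz) -7.61 toolz.z deg 0.14 y.z -0.13 F [ 0.18 -0.36 -0.77] M [-0.02  0.    0.03] w 0.502 q [-0.25  0.45  0.64  1.71 -0.3   1.08  0.35]
TIP x -89.84 y 0.06 z 81.17 tilt 0.14 Fu [ 0.23 -0.33 -0.77]
```

View pics/w8.png

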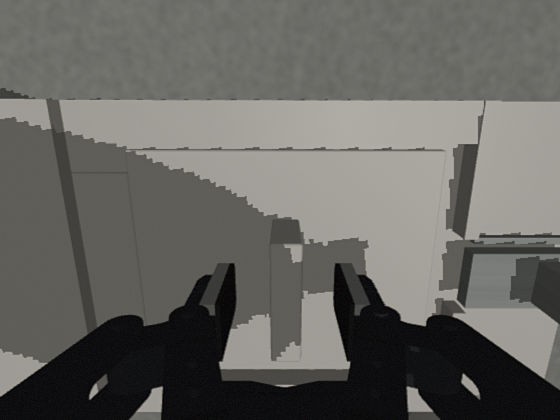

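```bash
python3 -m inch '[[[0,0,0],[-15,0,0],0.5],[[0,0,0],[-40,0,0],0.5],[[0,0,0],[-75,0,0],0.5],[[0,0,0],[-100,0,0],0.5],[[0,0,0],[-100,0,50],0.5],[[0,0,0],[-100,0,95],0.5],[[0,0,0],[-100,0,114],0.5],[[0,0,0],[-100,0,114],0.5],[[0,0,0],[-100,0,114],0.5]]'
python3 - <<'E'
from h import *
o=st(); c=wshot("w9"); shot("side","s9",(240,220,370,320),5.5);print(W2U(o["position"]))
E
```

```text
clock: 18.55
position: [0.683, -0.2119, 0.1944]
ee_rot: [0.046, 0.705, -0.048, 0.706]
ft_force: [-0.1, 0.2, -0.4]
grip_width: 0.5
t 18.55 p [ 683.  -211.9  194.4] yaw(toolz) -7.64 toolz.z deg 0.15 y.z -0.15 F [-0.06  0.16 -0.39] M [-0.01  0.1  -0.04] w 0.5 q [-0.17  0.62  0.65  1.26 -0.36  1.37  0.32]
TIP x 23.30 y -0.14 z 182.11 tilt 0.15 Fu [-0.08  0.15 -0.39]
[ 1.25266895e+02 -1.38361156e-01  1.94376665e+02]
```

View pics/w9.png

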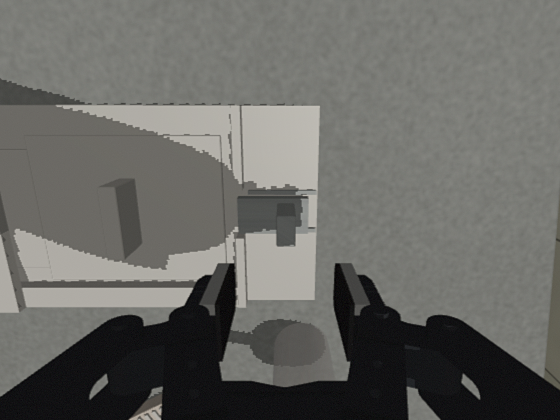

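View pics/s9.png

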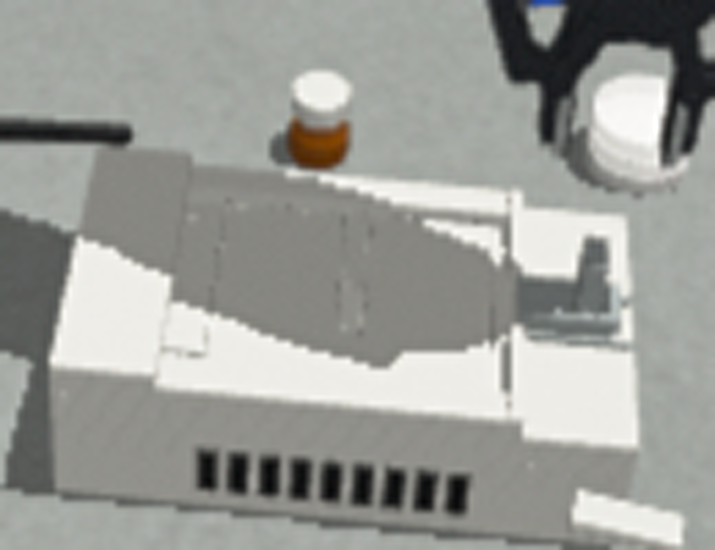

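Run:
```python
from h import *
c=load("w9");w=cloud(c)
t=(w[...,2]>.12)&(w[...,2]<.14);v,u=np.nonzero(t)
k=(abs(u-286)<25)&(abs(v-230)<40);print("tab top",k.sum(),W2U(w[v[k],u[k]].mean(0)).round(1),u[k].min(),u[k].max(),v[k].min(),v[k].max())
P=np.array([W2U(ray(c,a,b,.13)) for a,b in zip(u[k],v[k])]);print(P.min(0),P.max(0))
# lid plate heights at corners
for a,b in ((40,150),(40,220),(210,150),(210,250),(180,240),(60,240)): print((a,b),W2U(w[b,a]).round(1))
row(U2W(127.5,0,150),UY);row(U2W(127.5,0,106),UY)
```

```text
tab top 664 [125.    1.2 128.7] 276 295 212 246
[118.94014752  -9.39119925 130.        ] [130.63006286  12.50364033 130.        ]
(40, 150) [-47.1  44.7  84. ]
(40, 220) [-57.5  -6.8  83.3]
(210, 150) [72.1 44.8 84.7]
(210, 250) [ 67.6 -30.3  84.2]
(180, 240) [ 45.5 -22.2  84.3]
(60, 240) [-45.  -22.4  83.9]
row [0.0, 0.2, 0.1] [44.5, -0.1, 2.1]
row [0.0, 0.2, 0.1] [88.5, 0.0, 2.0]
```

```bash
python3 -m inch '[[[0,0.2,0],[30,0,1],0.5],[[0,0.2,0],[60,0,1],0.5],[[0,0.2,0],[80,0,1],0.5],[[0,0.2,0],[90,0,1],0.5],[[0,0.2,0],[90,0,1],0.5],[[0,0.2,0],[90,0,1],0.5]]'
python3 - <<'E'
from h import *
o=st(); c=wshot("w10");print(W2U(o["position"]))
E
```

```text
clock: 19.4
position: [0.6847, -0.2123, 0.1057]
ee_rot: [0.046, 0.705, -0.048, 0.706]
ft_force: [0.0, -0.3, 0.9]
grip_width: 0.497
t 19.4 p [ 684.7 -212.3  105.7] yaw(toolz) -7.64 toolz.z deg 0.06 y.z -0.13 F [ 0.02 -0.34  0.94] M [ 0.01 -0.04 -0.04] w 0.497 q [-0.16  0.68  0.61  1.35 -0.4   1.22  0.35]
TIP x 25.08 y -0.27 z 93.61 tilt 0.06 Fu [ 0.07 -0.34  0.94]
[127.07127975  -0.26681197 105.71539194]
```

View pics/w10.png

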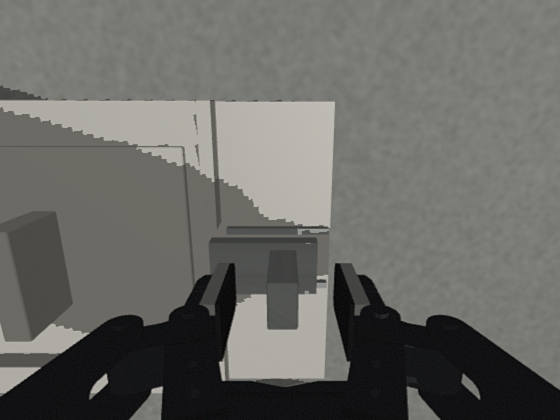

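```bash
python3 -m inch '[[[0,0,0],[1,0,-6],0.5],[[0,0,0],[1,0,-11],0.5],[[0,0,0],[1,0,-14],0.5],[[0,0,0],[1,0,-17],0.5],[[0,0,0],[1,0,-20],0.5],[[0,0,0],[1,0,-24],0.5],[[0,0,0],[1,0,-28],0.5],[[0,0,0],[1,0,-32],0.5],[[0,0,0],[1,0,-36],0.5],[[0,0,0],[1,0,-36],0.5]]'
python3 - <<'E'
from h import *
o=st();print(W2U(o["position"]));c=wshot("w11")
E
```

```text
clock: 20.7
position: [0.6485, -0.2074, 0.1046]
ee_rot: [0.046, 0.705, -0.048, 0.706]
ft_force: [0.5, -0.4, 0.9]
grip_width: 0.498
t 20.7 p [ 648.5 -207.4  104.6] yaw(toolz) -7.64 toolz.z deg 0.02 y.z -0.11 F [ 0.51 -0.38  0.88] M [ 0.04 -0.02 -0.03] w 0.498 q [-0.19  0.61  0.63  1.47 -0.37  1.18  0.36]
TIP x -11.49 y -0.24 z 92.59 tilt 0.02 Fu [ 0.56 -0.31  0.88]
[ 90.50733936  -0.23589865 104.61229148]
```

View pics/w11.png

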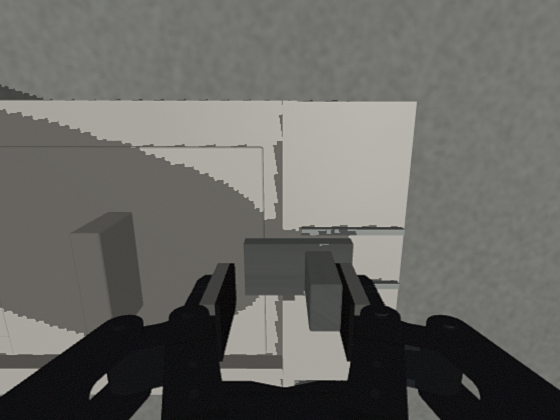

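```bash
python3 -m inch '[[[0,0,0],[0,0,-2],0.5],[[0,0,0],[0,0,-4],0.5],[[0,0,0],[0,0,-6],0.5],[[0,0,0],[0,0,-7],0.5]]' 
python3 -m inch '[[[0,0,0],[0,0,-1],0.5],[[0,0,0],[0,0,-2],0.5],[[0,0,0],[0,0,-2],0.5]]'
python3 - <<'E'
from h import *
o=st();print(W2U(o["position"]))
E
```

```text
clock: 21.25
position: [0.6415, -0.2065, 0.1045]
ee_rot: [0.046, 0.706, -0.048, 0.706]
ft_force: [2.3, -0.5, -1.0]
grip_width: 0.504
clock: 21.62
position: [0.6402, -0.2063, 0.1045]
ee_rot: [0.046, 0.705, -0.048, 0.706]
ft_force: [7.5, -2.0, -2.5]
grip_width: 0.499
t 21.62 p [ 640.2 -206.3  104.5] yaw(toolz) -7.63 toolz.z deg 0.11 y.z -0.14 F [ 7.51 -1.96 -2.46] M [-0.37 -1.37 -0.08] w 0.499 q [-0.2   0.59  0.63  1.5  -0.36  1.17  0.36]
TIP x -19.79 y -0.25 z 92.32 tilt 0.11 Fu [ 7.7  -0.95 -2.46]
[ 82.18819061  -0.25139263 104.51065671]
```

```bash
python3 -m inch '[[[0,0,0],[0,0,-1],0.5],[[0,0,0],[0,0,-1.6],0.5],[[0,0,0],[0,0,-1.6],0.5]]'
python3 - <<'E'
from h import *
o=st();print(W2U(o["position"]))
E
```

```text
clock: 22.0
position: [0.6402, -0.2063, 0.1046]
ee_rot: [0.046, 0.704, -0.048, 0.707]
ft_force: [12.0, -3.5, -5.6]
grip_width: 0.502
t 22.0 p [ 640.2 -206.3  104.6] yaw(toolz) -7.61 toolz.z deg 0.3 y.z -0.19 F [11.96 -3.51 -5.56] M [-0.63 -2.3  -0.06] w 0.502 q [-0.2   0.59  0.63  1.5  -0.36  1.16  0.36]
TIP x -19.80 y -0.23 z 92.03 tilt 0.30 Fu [12.32 -1.89 -5.56]
[ 82.1345515   -0.22893786 104.56119559]
```

Hard stop: 12 N with no further travel. I'll back off to the middle, lift away and check.

```bash
python3 -m inch '[[[0,0,0],[0,0,4],0.5],[[0,0,0],[0,0,12],0.5],[[0,0,0],[0,0,15],0.5],[[0,0,0],[0,0,15],0.5],[[0,0,0],[-20,0,15],0.5],[[0,0,0],[-60,0,15],0.5],[[0,0,0],[-100,0,15],0.5],[[0,0,0],[-130,0,15],0.5],[[0,0,0],[-130,0,15],0.5],[[0,0,0],[-130,0,15],0.5]]'
python3 - <<'E'
from h import *
o=st();c=wshot("w12"); shot("side","s12"); shot("scene","c12",(190,170,340,330),3.7)
w=cloud(c);t=(w[...,2]>.12)&(w[...,2]<.14);v,u=np.nonzero(t)
P=np.array([W2U(ray(c,a,b,.13)) for a,b in zip(u,v)]);print(len(P),np.percentile(P,[2,98],axis=0).round(1))
E
```

```text
clock: 23.25
position: [0.6542, -0.2077, 0.2349]
ee_rot: [0.046, 0.704, -0.048, 0.707]
ft_force: [-0.9, 0.8, -1.2]
grip_width: 0.504
t 23.25 p [ 654.2 -207.7  234.9] yaw(toolz) -7.62 toolz.z deg 0.31 y.z -0.18 F [-0.89  0.76 -1.18] M [-0.01  0.07  0.03] w 0.504 q [-0.2   0.53  0.67  1.31 -0.32  1.41  0.32]
TIP x -5.72 y 0.21 z 222.36 tilt 0.31 Fu [-0.98  0.63 -1.18]
463 [[ 90.7  -9.2 130. ]
 [101.6  11.8 130. ]]
```

View pics/w12.png

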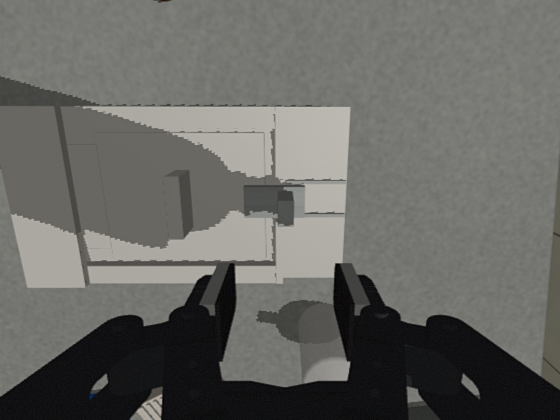

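View pics/s12.png

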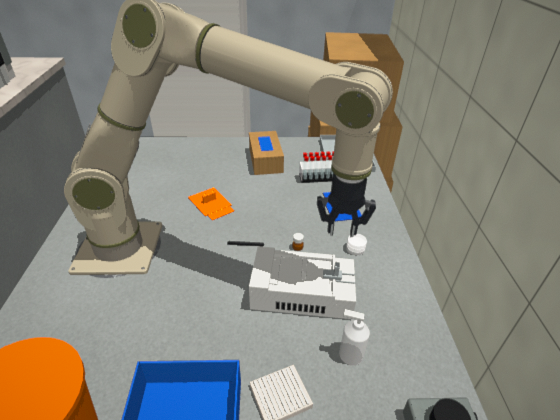

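View pics/c12.png

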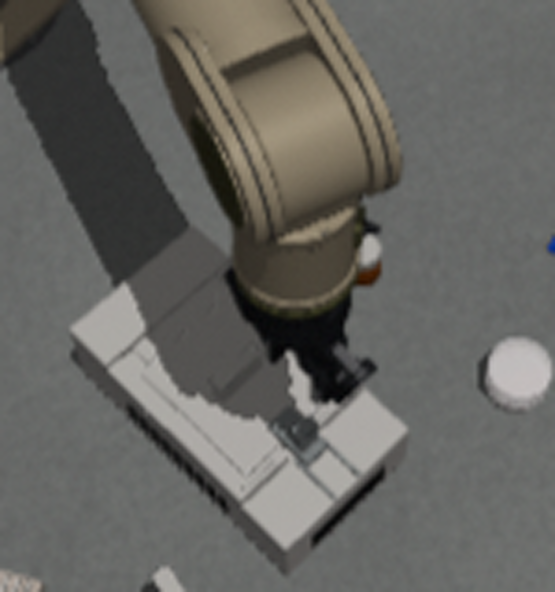

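Run:
```python
from h import *
for n,pts in (("w8",((445,150),(127.5,150))),("w12",((266.5,132),(97,133)))):
    c=load(n)
    for u,v in pts: print(n,W2U(ray(c,u,v,.085)).round(1))
c=load("w12");w=cloud(c)
for a,b in ((100,150),(100,230),(255,145),(255,240)): print(W2U(w[b,a]).round(1))
print("nose",W2U(ray(c,244.5,190,.096)).round(1))
from workcell import manip
print(manip.hand_in())
```

```text
w8 [77.8 55.3 85. ]
w8 [-54.8  55.2  85. ]
w12 [81.2 55.3 85. ]
w12 [-54.2  54.3  85. ]
[-54.5  40.8  83.5]
[-64.3 -27.7  83.8]
[71.8 45.  84.8]
[ 70.  -36.7  84.7]
nose [63.4 10.3 96. ]
the job is handed in; nothing more can be done
None
```

The lid is back in the unit and the catch is fully over its far edge. I handed the job in at about 23 s of the 59 s allowed.

**What I did**
- I picked out the white lid, not the blue or orange look-alike, and gripped its rib.
- I hooked the tongue under the ledge at 10° of tilt and felt the strip about 13–14 mm in. The wrist then read about 4.7 N.
- I lowered the lid by hand to flat with the wrist reading between about 3 and 5 N, and let go at about 4 N.
- The lid sprang back roughly 1 mm on release. I pushed the rib lightly again to about 5 N, felt the same 4 N/mm spring, and backed off slowly so the lid would stay in touch.
- I pushed the catch in until it stopped, at 12 N with no more travel.

**Last checks**
- **Lid:** it lies flat, with the plate top 84–85 mm above the bench.
- **Catch:** its nose is at about x = +63 mm, against 64 mm expected. The tab had moved about 29 mm, against 30 mm expected.
- **Robot:** it had lifted clear and was touching nothing.
- **Bench:** in the last side view the bystanders look unmoved.

**Less certain**
- The lid's contact with the strip after letting go is inferred from the second push; I could not see it directly.
- Camera readings of the lid's far edge before and after closing the catch differ by about 3 mm (77.8 and 81.2 mm). The plate's other edge agrees within 0.6 mm, so I put the difference down to picking the edge in the image.

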